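Stand the fallen can back in its carton and shut the lid

TASK

A can has toppled out of the middle of the three-can carton and lies on its side in front of the gap. Without picking it up, push it over onto its base so that it stands lid up again, push it fully home into the gap between the other two cans, and then flip the open carton lid over and press it shut. Do not lift or knock over any can, and leave the things around the carton where they are.

Things in the scene. Friction and masses are not known exactly. Their poses are not given: they have to be found in the camera images.
- carton: Cardboard carton for a row of three cans, taped to the table: 78 mm deep (x), 226 mm wide (y), 50 mm high. Its open front (-x) faces the robot's right; the row runs towards and away from the robot. Origin under the middle of the floor, at table height; x to the back, y towards the robot, z up. The floor, 3 mm thick, ends at x = -39 mm with a step to the table. Back wall inside at x = +36 mm.
- gap (a point): The middle place in the carton: point on top of its floor (3 mm above the table) at the middle of the row. Axes as the carton's. A can that is fully home has its axis within a few mm of this point.
- lid (a joint): Angle of the carton's lid in rad: 0 = shut, 1.57 = upright, stop at 2.5. Starts wide open at 1.95 to 2.2, leaning back towards the robot's left. It turns about point lid_hinge on a stiff crease: it stays where it is left and takes about 0.5 to 1 N at its free edge to turn.
- lid_hinge (a point): Middle of the lid's crease, on top of the back (left) wall, 51 mm above the table. The crease runs along the carton's y axis.
- lid_edge (a point): Middle of the lid's free edge on its outer face (the top face when shut, then 54 mm above the table), 83 mm from the crease. Lid: panel 83 x 234 x 3 mm; along the free edge a rigid flap, 30 mm deep, square to the panel on its inner side, that hangs in front of the cans when shut and lands on a can that sticks out; 22 mm skirts at both ends. Axes turn with the lid: z out of the outer face.
- fallen_can: Clear nut can with a white ring-pull lid, 70 mm across, 45 mm high, about 145 g. It starts lying on its side in front (to the right) of the gap, its base towards the carton and its lid away from it, its base about 6 to 26 mm in front of the floor's edge. Origin at the centre of its base; z along its axis from base to lid. Pushed along its axis near the top of its lid (50 mm up or more) it tips; pushed low it slides.
- can_mid (a point): Centre of the fallen can's volume, 22.5 mm above its base along its axis.
- can_near: Can of the same kind, 70 mm across, 45 mm high, loose, standing in the carton on the robot's side of the gap, its axis about 73 mm from the gap. Origin at the centre of its base, z up through its lid.
- can_far: The same on the far side of the gap.
- spare_can: Can of the same kind standing on the table left of the carton, to be left alone. Origin at the centre of its base.
- tape_roll: Cream roll of tape lying flat, 82 mm across, 24 mm high, left of the carton and near the robot; to be left alone. Origin under its middle.
- date_stamp: Wooden hand stamp with a turned knob, foot 27 by 48 mm, 62 mm high, right of the fallen can; to be left alone. Origin under its foot.
Mind the look-alikes: they are no part of the job. What is shaped like the can_far but green or purple is not meant.

How it is judged:
On the way:
1. the fallen can stands on its base, lid up, fully home in the gap, while the carton lid is still open (angle between fallen_can's own z axis and vertical below 0.1 rad and x of fallen_can in the frame of gap above -0.006 m and horizontal distance between fallen_can and gap below 0.012 m and value of joint lid above 1 rad), for 0.2 s.
At the end, for the whole second after the job is handed in: The carton lid is shut (within 0.1 rad); the can that had fallen stands lid up (within 0.1 rad) at rest in the middle place, within 12 mm of its centre and not more than 6 mm short of it towards the front; the other two cans stand in their places, moved less than 15 mm (value of joint lid below 0.1 rad and angle between each of fallen_can, can_near, can_far's own z axis and vertical below 0.1 rad and x of fallen_can in the frame of gap above -0.006 m and horizontal distance between fallen_can and gap below 0.012 m and linear speed of fallen_can below 0.02 m/s and distance of each of can_near, can_far from where it was at the start of the episode below 0.015 m); the robot touches nothing.
It fails at once if the fallen can is lifted off what it stands on (height (world z) of can_mid above 0.05 m).
It fails at once if a can in the carton is lifted or knocked over (height (world z) of any of can_near, can_far above 0.02 m or angle between any of can_near, can_far's own z axis and vertical above 0.4 rad).
It fails at once if a thing beside the carton is moved (distance of any of spare_can, tape_roll, date_stamp from where it was at the start of the episode above 0.02 m).
It also fails if it takes over 61 s, if anything falls off the work surface, if the arm or the gripper's body presses on something with over 40 N, if the wrist force passes 120 N, or if a joint passes its speed limit or range.

ROBOT

A 7-joint arm with a two-finger parallel gripper is mounted at the origin on a cart in front of the work surface, level with it; the furniture and walls round the work are solid. World frame = base frame: x ahead of the robot, y to its left, z up, the work surface at z = 0. Lengths are in m, angles in rad, forces in N, time in s.
With the tool pointing down it reaches from about 0.4 to 0.85 m from the base axis. Payload 10.4 kg.
Tool frame: the origin (TCP) lies at the very end of the fingers, on their centre line; the grasp point (between the pads) lies 19 mm behind it; z points along the fingers, y is the direction in which the jaws open and shut (so a half turn about z gives the same grasp; the last joint's range is limited). The gripper opens to 87 mm and grips with 3 to 60 N. Pads are 19 mm wide; open, the fingers measure 117 mm over their backs; the gripper's body (75 mm by 190 mm) begins 51 mm behind the grasp point.
Start: joints at [1.242, 0.332, -0.065, 1.46, 0.022, 1.35, -0.088], TCP at [0.188, -0.596, 0.223] pointing down, gripper open.
Joint ranges: [-2.6, 2.6], [-0.5, 2.12], [-1.47, 1.34], [0.16, 2.42], [-1.27, 4.41], [0.06, 2.06], [-2.6, 2.6]. Speed limits (rad/s): [2.22, 2.22, 2.79, 2.79, 3.14, 3.14, 3.14].

INTERFACE

Orientations are given as a 3x3 rotation matrix whose columns are the frame's x, y, z axes.
In Python, from rig import robot gives the robot as it stands. The module is installed in compiled form; this text tells all that it offers.
- The arm moves only by the shell command python3 -m inch 'ROWS' [FORCE]. ROWS is JSON, a list that holds one entry, the list of rows, each a list of 5 numbers: the closure, from -1 (fully open) to 1 (shut), then the shift along the tool's x, y, z in cm, then the turn about the tool's z in rad. A call has exactly 8 rows; each row is the pose to reach, as a shift and turn from the pose commanded when the call began, along the tool's axes at that moment; what a row does not reach only later rows make up. A row lasts 1/10 s, in which the tool goes at most 50 mm and 8.59 degrees, less where a joint would pass 70% of its speed; a pose out of reach is approached as far as the arm can. A call with a gripper value outside its range is refused whole. The fingers move at their own pace and stop on an object; FORCE is the grip in N (left out, the last holds). Time passes only in rows, so rows that repeat a pose let the fingers close, or fill a call up. It gives the time, the measured TCP pose, the force and the opening at its end, in the units of the state.
- robot.state(): the state, without advancing time (a new reading comes with each control period).
- robot.capture(name): name is "scene" or "top" or "wrist"; returns a dict with "color" (480x640x3 uint8, red, green, blue), "mtx" (3x3 intrinsics, pixels), "R" (3x3) and "t" (3): a world point X has camera coordinates R X + t. Camera axes: x right, y down, z forward; pixel columns grow to the right and rows downward; lengths in m; the calibration is good to about 2 mm. A picture is of the moment at which its call begins. There is no depth.
- robot.hand_in(): hands the job in, once; it reports no verdict.
Trained networks look in the newest picture that a camera, given by its name, has taken for a name from the list of things; names that differ only in an ending like _2 or _b are one class to them, and where a whole thing is asked for, a point or a joint stands for the part that bears it (a point fixed in the world has none). Each returns a list of dicts, best first, with "p" (0 to 1); they miss things now and then, are a little off and sometimes report something else, mostly with a low value. They report only what shows in the picture. A call takes as long as a camera call. They do not tell look-alikes from the thing itself.
- robot.find_in(camera, query): "location" ([column, row] in pixels, amid what is visible of it).
The state is a dict: "time": time; "q": joint angles; "joint_vel": joint speeds; "joint_torque": joint torques, N m; "position": TCP position; "eef_rot": TCP orientation; "ft_force": force on the tool from outside, world axes, zero at the start; "torque": the same for the moment, N m; "opening": finger opening in m.
Only numpy, scipy, OpenCV 4.12 (cv2) and the standard library are available. Lean on these libraries where they do the work, as an engineer would, in place of code of your own. Each camera call takes 0.05 s, during which the arm holds its last target.

## Working session

There is one attempt and no reset: what is moved stays moved. The work goes in short steps, Python scripts to look and compute and a shell command to move; the robot and the scene stay as the last step left them, time stands still between calls to the robot, and variables do not carry over. Pictures are saved under pics/ and viewed, and the job is handed in when it is done.

```bash
mkdir -p pics; cat > h.py <<'E'
import numpy as np, cv2
from rig import robot
def snap(cam,name):
    c=robot.capture(cam); cv2.imwrite(f'pics/{name}.png',c['color'][:,:,::-1]); return c
def ray(c,px,z):
    K=np.array(c['mtx']);R=np.array(c['R']);t=np.array(c['t'])
    d=R.T@np.linalg.inv(K)@np.array([px[0],px[1],1.]);o=-R.T@t
    return o+d*(z-o[2])/d[2]
def proj(c,X):
    p=np.array(c['mtx'])@(np.array(c['R'])@np.array(X)+np.array(c['t']));return p[:2]/p[2]
E
python3 - <<'E'
from h import *
np.set_printoptions(precision=4,suppress=True)
s=robot.state();print(s['time'],s['position'],s['eef_rot'],s['ft_force'],s['opening'])
for cam in ['scene','top']:
    c=snap(cam,cam+'0');print(cam,-np.array(c['R']).T@np.array(c['t']))
    for q in ['carton','lid','fallen_can','can_near','can_far','spare_can','tape_roll','date_stamp','lid_edge','lid_hinge','can_mid']:
        print(q,[(np.round(d['location']),round(d['p'],2)) for d in robot.find_in(cam,q)[:5]])
E
```

```text
0.0 [ 0.188  -0.5956  0.2217] [[ 0.9536  0.3011 -0.0005]
 [ 0.3011 -0.9536  0.0014]
 [-0.0001 -0.0015 -1.    ]] [-0.8759  0.7132 -0.0565] 0.08732691732338127
scene [-0.1158  0.7081  0.8423]
carton [(array([347., 255.]), 0.84)]
lid [(array([343., 245.]), 0.8)]
fallen_can []
can_near [(array([344., 246.]), 0.68), (array([385., 260.]), 0.39)]
can_far [(array([144., 307.]), 0.87), (array([329., 305.]), 0.83), (array([414., 232.]), 0.59)]
spare_can [(array([280., 271.]), 0.54)]
tape_roll [(array([297., 351.]), 0.95)]
date_stamp [(array([412., 211.]), 0.74), (array([387., 260.]), 0.51), (array([342., 248.]), 0.21)]
lid_edge [(array([342., 247.]), 0.94), (array([347., 256.]), 0.66)]
lid_hinge [(array([345., 256.]), 0.9)]
can_mid [(array([365., 238.]), 0.63)]
top [ 0.2415 -0.0327  1.779 ]
carton [(array([315., 278.]), 0.68)]
lid [(array([312., 275.]), 0.92)]
fallen_can [(array([356., 279.]), 0.9)]
can_near [(array([331., 303.]), 0.76)]
can_far [(array([331., 253.]), 0.87), (array([184., 188.]), 0.83), (array([405., 302.]), 0.69), (array([273., 295.]), 0.66)]
spare_can [(array([276., 238.]), 0.57), (array([435., 283.]), 0.29)]
tape_roll [(array([225., 307.]), 0.54)]
date_stamp [(array([434., 284.]), 0.75)]
lid_edge [(array([310., 274.]), 0.81)]
lid_hinge [(array([318., 278.]), 0.79)]
can_mid [(array([358., 277.]), 0.91)]
```

```bash
python3 - <<'E'
import cv2
a=cv2.imread('pics/top0.png');cv2.imwrite('pics/top0z.png',cv2.resize(a[200:350,220:420],None,fx=4,fy=4,interpolation=cv2.INTER_CUBIC))
a=cv2.imread('pics/scene0.png');cv2.imwrite('pics/scene0z.png',cv2.resize(a[170:350,260:480],None,fx=3.5,fy=3.3,interpolation=cv2.INTER_CUBIC))
E
```

```text
(no output)
```

View pics/top0.png

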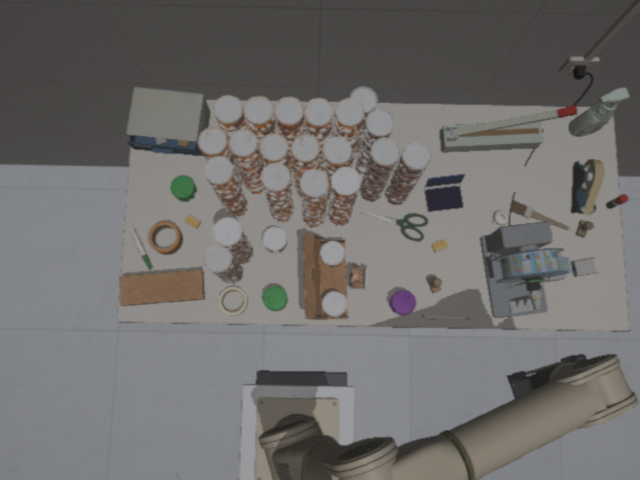

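View pics/scene0.png

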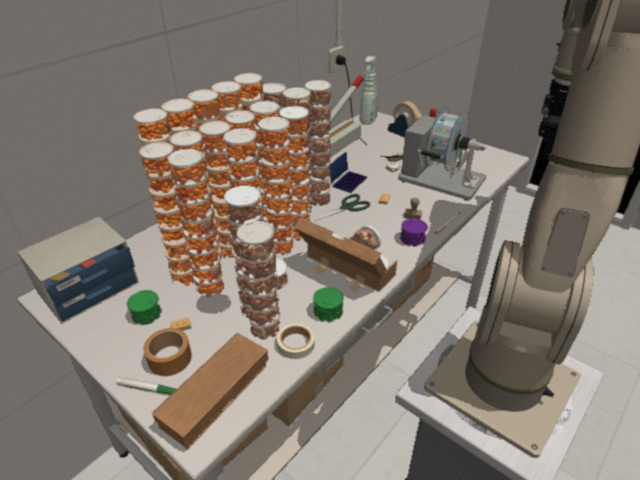

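```bash
ls pics
```

```text
scene0.png
scene0z.png
top0.png
top0z.png
```

View pics/top0z.png

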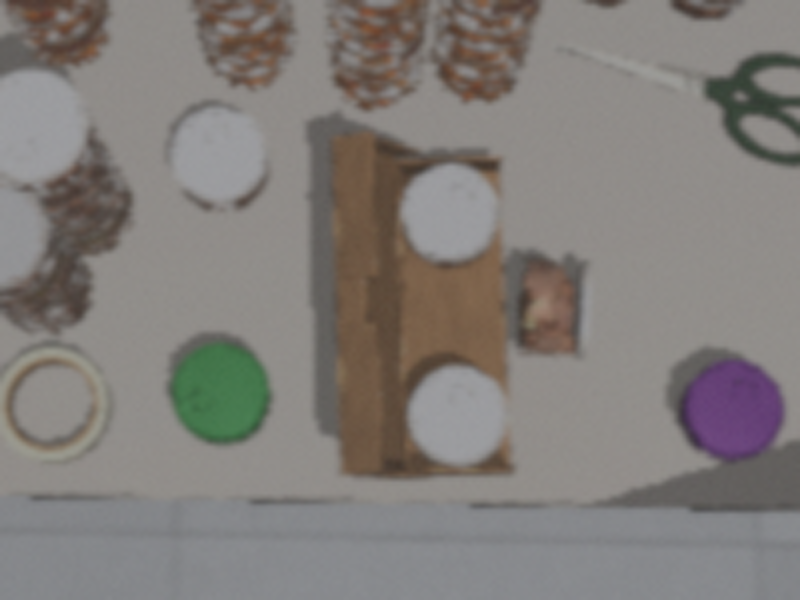

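View pics/scene0z.png

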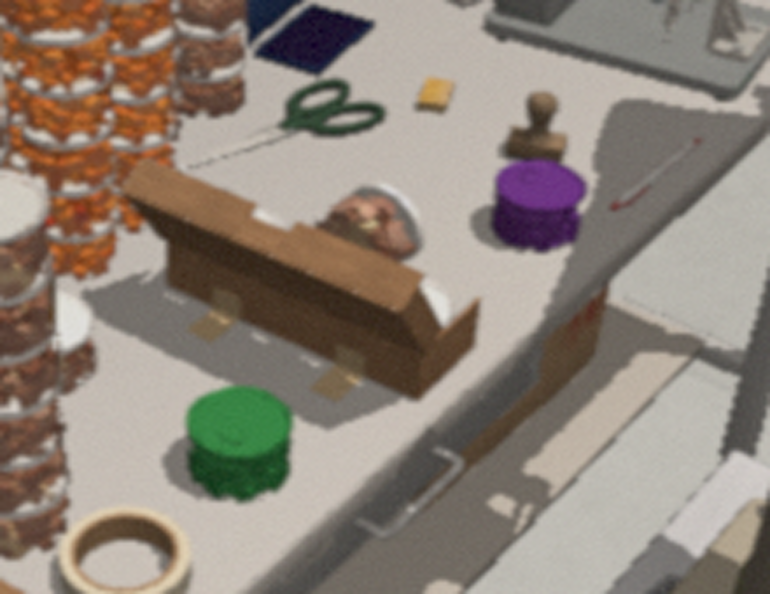

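```bash
python3 - <<'E'
from h import *
np.set_printoptions(precision=4,suppress=True)
c=robot.capture('top')
z=lambda u,v:(220+u/4-.0,200+v/4)
for n,p,h in [('far',z(449,214),.048),('near',z(457,414),.048),('spare',z(220,154),.045),('green',z(220,392),.045),('purple',z(732,410),.045),('tape',(232,300),.024),
 ('stamp',(435,285),.03),('carton fl far',z(499,158),.05),('front near',z(510,468),.05),('lidedge far',z(335,135),.125),('lidedge near',z(345,472),.125),
 ('base mid',z(520,305),.035),('can far-base',z(520,258),.035),('can near-base',z(522,352),.035),('lid far',z(583,262),.035),('lid near',z(580,355),.035),('lidmidtop',z(588,308),.07),('machine',(490,250),.1),('table edge',(320,326),0)]:
    print(n,ray(c,p,h))
E
```

```text
far [ 0.5249 -0.0901  0.048 ]
near [ 0.3811 -0.0976  0.048 ]
spare [0.5663 0.0765 0.045 ]
green [0.3938 0.0713 0.045 ]
purple [ 0.3878 -0.2936  0.045 ]
tape [0.3876 0.1962 0.024 ]
stamp [ 0.4413 -0.3888  0.03  ]
carton fl far [ 0.5663 -0.1256  0.05  ]
front near [ 0.3435 -0.1354  0.05  ]
lidedge far [ 0.5662 -0.0078  0.125 ]
lidedge near [ 0.3344 -0.0195  0.125 ]
base mid [ 0.4615 -0.1426  0.035 ]
can far-base [ 0.4957 -0.1423  0.035 ]
can near-base [ 0.4275 -0.1443  0.035 ]
lid far [ 0.4937 -0.188   0.035 ]
lid near [ 0.4261 -0.186   0.035 ]
lidmidtop [ 0.4558 -0.1885  0.07  ]
machine [ 0.5348 -0.5309  0.1   ]
table edge [ 0.3191 -0.0588  0.    ]
```

```bash
python3 -m inch '[[[-1,0,0,-4,0],[-1,2,-1.5,-8,-0.1],[-1,6,-4,-8,-0.2],[-1,10,-7,-8,-0.32],[-1,14,-10,-8,-0.44],[-1,18,-12.5,-8,-0.56],[-1,22,-15,-8,-0.68],[-1,25,-17,-8,-0.8]]]'
```

```text
time: 2.05
position: [0.3773, -0.356, 0.3029]
eef_rot: [[0.442, 0.897, 0.001], [0.897, -0.442, -0.0], [-0.0, 0.001, -1.0]]
ft_force: [0.5, -0.3, 0.0]
opening: 0.0873
```

```bash
python3 - <<'E'
from h import *
np.set_printoptions(precision=4,suppress=True)
s=robot.state();print(s['time'],s['position'],s['eef_rot'],s['q'])
T=np.array(s['eef_rot']);print('to target',(T.T@(np.array([.46,-.25,.30])-s['position']))*100, 'yaw',np.arctan2(T[1,0],T[0,0]))
E
```

```text
2.05 [ 0.3773 -0.356   0.3029] [[ 0.442   0.897   0.0008]
 [ 0.897  -0.442  -0.0004]
 [-0.      0.0009 -1.    ]] [ 0.9882  0.0832 -0.3398  1.5941  0.0277  1.4682  0.1888]
to target [13.1627  2.7388  0.2964] yaw 1.1129924400826867
```

```bash
python3 -m inch '[[[-1,3,0.7,0,-0.1],[-1,7,1.4,0,-0.2],[-1,10,2.1,0,-0.32],[-1,13.2,2.7,0,-0.44],[-1,13.2,2.7,0,-0.506],[-1,13.2,2.7,0,-0.506],[-1,13.2,2.7,0,-0.506],[-1,13.2,2.7,0,-0.506]]]'
python3 - <<'E'
from h import *
np.set_printoptions(precision=4,suppress=True)
s=robot.state();print(s['time'],s['position'],s['eef_rot'])
c=snap('wrist','w1');print(-np.array(c['R']).T@np.array(c['t']),c['R'])
for q in ['fallen_can','can_mid','can_near','can_far','lid_edge','lid_hinge']:print(q,[(np.round(d['location']),round(d['p'],2)) for d in robot.find_in('wrist',q)[:4]])
for X in [[.453,-.092,.003],[.4615,-.143,.035],[.46,-.188,.035]]: print(proj(c,X))
E
```

```text
time: 2.85
position: [0.4582, -0.2536, 0.3026]
eef_rot: [[-0.038, 0.999, -0.0], [0.999, 0.038, -0.0], [-0.0, -0.0, -1.0]]
ft_force: [1.2, -1.1, -0.5]
opening: 0.087
2.85 [ 0.4582 -0.2536  0.3026] [[-0.0377  0.9993 -0.0001]
 [ 0.9993  0.0377 -0.0003]
 [-0.0003 -0.0001 -1.    ]]
[ 0.4554 -0.1723  0.4644] [[ 0.9993  0.0373 -0.0013]
 [ 0.036  -0.9536  0.299 ]
 [ 0.0099 -0.2988 -0.9543]]
fallen_can [(array([327., 126.]), 0.75)]
can_mid [(array([327., 123.]), 0.75)]
can_near [(array([255.,  58.]), 0.62)]
can_far [(array([266., 231.]), 0.75), (array([394.,  55.]), 0.7)]
lid_edge [(array([311.,   7.]), 0.94)]
lid_hinge [(array([324.,  32.]), 0.63)]
[324.7387  58.2435]
[330.5792 103.1345]
[327.6325 144.3623]
```

View pics/w1.png

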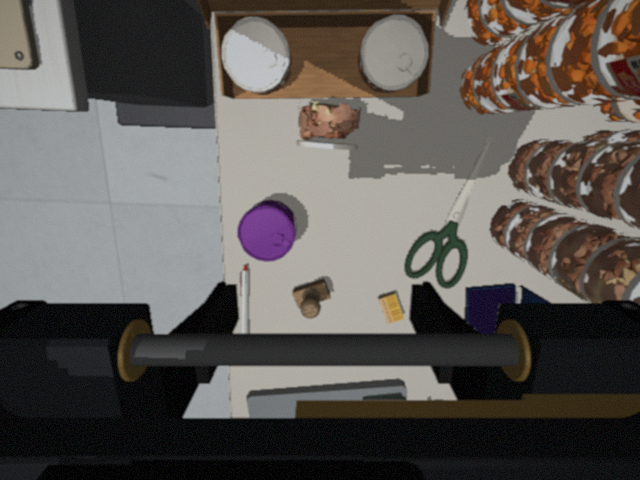

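```bash
python3 - <<'E'
import cv2
a=cv2.imread('pics/w1.png');cv2.imwrite('pics/w1z.png',cv2.resize(a[0:170,190:460],None,fx=2.96,fy=2.96,interpolation=cv2.INTER_CUBIC))
E
```

```text
(no output)
```

View pics/w1z.png

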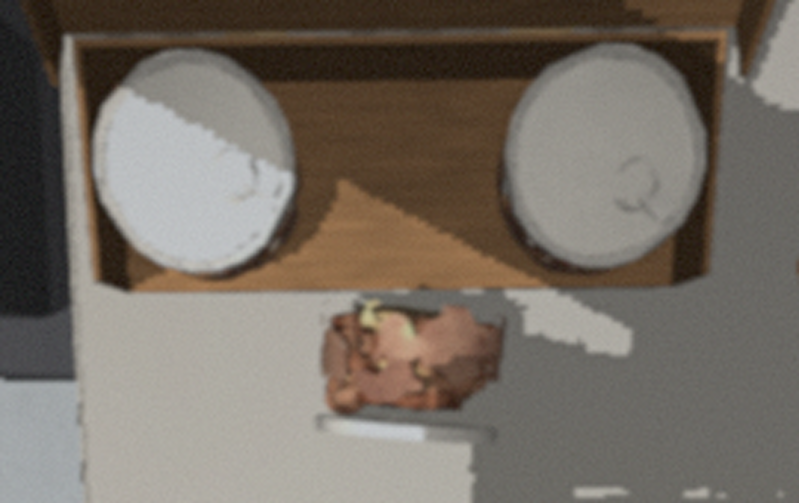

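```bash
python3 - <<'E'
from h import *
np.set_printoptions(precision=4,suppress=True)
c=robot.capture('wrist')
z=lambda u,v:(190+u/2.96,v/2.96)
for n,p,h in [('near',z(194,161),.048),('far',z(604,156),.048),('floorL',z(130,292),.003),('floorR',z(670,286),.003),('backL',z(80,38),.05),('backR',z(724,32),.05),('lid l',z(317,422),.035),('lid r',z(496,434),.035),('body baseL',z(324,345),.035),('body base R',z(505,320),.035)]:
    print(n,ray(c,p,h))
s=robot.state();print(s['time'],s['position'])
E
```

```text
near [ 0.3802 -0.0983  0.048 ]
far [ 0.5259 -0.0909  0.048 ]
floorL [ 0.3451 -0.1397  0.003 ]
floorR [ 0.5651 -0.1286  0.003 ]
backL [ 0.3421 -0.0622  0.05  ]
backR [ 0.5629 -0.0516  0.05  ]
lid l [ 0.4246 -0.1866  0.035 ]
lid r [ 0.4953 -0.1884  0.035 ]
body baseL [ 0.4268 -0.1579  0.035 ]
body base R [ 0.4959 -0.1461  0.035 ]
3.25 [ 0.4587 -0.2528  0.3026]
```

```bash
python3 -m inch '[[[-1,4,0.15,3,0],[-1,8.0,0.36,7,-0.012],[-1,8.78,0.36,11,-0.012],[-1,8.78,0.36,15,-0.012],[-1,8.78,0.36,18,-0.012],[-1,8.78,0.36,19,-0.012],[-1,8.78,0.36,19,-0.012],[-1,8.78,0.36,19,-0.012]]]' 3
python3 - <<'E'
from h import *
np.set_printoptions(precision=4,suppress=True)
s=robot.state();print(s['time'],s['position'],s['eef_rot'][0])
c=snap('wrist','w2')
T=np.array(s['eef_rot']);print('to target',(T.T@(np.array([.459,-.165,.018])-s['position']))*100)
E
```

```text
time: 4.05
position: [0.4596, -0.1652, 0.114]
eef_rot: [[-0.053, 0.999, 0.002], [0.999, 0.053, -0.001], [-0.001, 0.002, -1.0]]
ft_force: [0.0, 0.4, 0.4]
opening: 0.0871
4.05 [ 0.4596 -0.1652  0.114 ] [-0.0527  0.9986  0.0017]
to target [ 0.0323 -0.0793  9.5992]
```

View pics/w2.png

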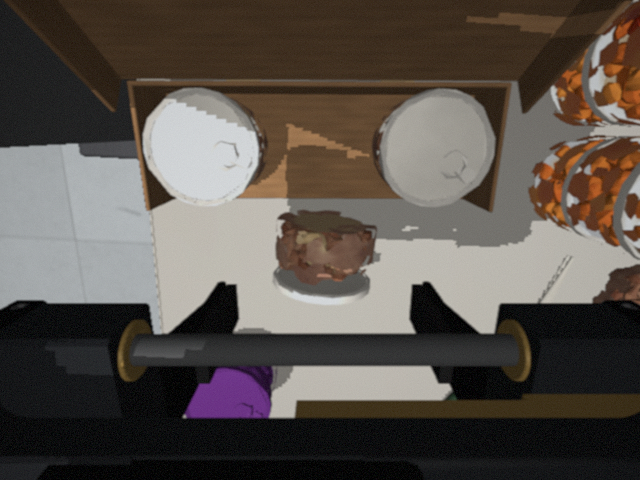

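```bash
python3 - <<'E'
from h import *
np.set_printoptions(precision=4,suppress=True)
c=robot.capture('wrist')
for n,p,h in [('near',(203.5,147),.048),('far',(436,147.5),.048),('floorL',(180,199),.003),('floorR',(465,198),.003),('lid l',(273,285),.035),('lid r',(370,291),.035),('bodyL',(277,240),.035),('bodyR',(375,237),.035)]:
    print(n,ray(c,p,h))
a=cv2.imread('pics/w2.png');cv2.imwrite('pics/w2z.png',cv2.resize(a[70:320,180:500],None,fx=2.4,fy=2.4,interpolation=cv2.INTER_CUBIC))
E
```

```text
near [ 0.3817 -0.098   0.048 ]
far [ 0.5259 -0.0908  0.048 ]
floorL [ 0.3471 -0.1409  0.003 ]
floorR [ 0.5678 -0.1286  0.003 ]
lid l [ 0.424  -0.1952  0.035 ]
lid r [ 0.496  -0.1964  0.035 ]
bodyL [ 0.4265 -0.1602  0.035 ]
bodyR [ 0.4958 -0.1544  0.035 ]
```

View pics/w2z.png

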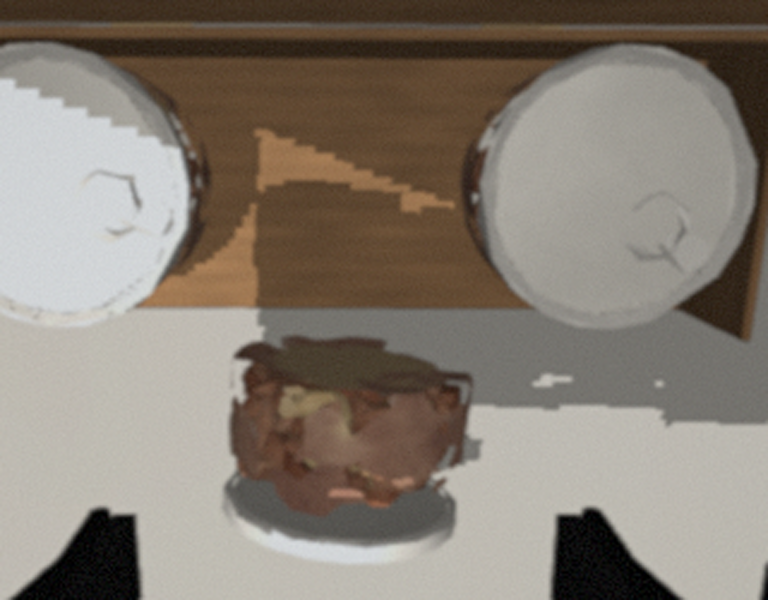

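```bash
python3 -m inch '[[[-1,0,-0.08,4,0],[-1,0,-0.08,8,0],[-1,0,-0.08,9.6,0],[-1,0,-0.08,9.6,0],[-0.8,0,-0.12,9.6,0],[-0.7,0,-0.2,9.6,0],[-0.66,0,-0.25,9.6,0],[-0.66,0,-0.25,9.6,0]]]' 3
python3 - <<'E'
from h import *
np.set_printoptions(precision=4,suppress=True)
s=robot.state();print(s['time'],s['position'],s['eef_rot'][0],s['opening'],s['ft_force'])
c=snap('wrist','w3')
E
```

```text
time: 4.95
position: [0.4567, -0.1654, 0.0175]
eef_rot: [[-0.053, 0.999, 0.001], [0.999, 0.053, -0.001], [-0.001, 0.001, -1.0]]
ft_force: [-0.8, 0.1, -0.4]
opening: 0.0733
4.95 [ 0.4567 -0.1654  0.0175] [-0.0528  0.9986  0.0014] 0.07334282807204051 [-0.7648  0.0684 -0.4238]
```

View pics/w3.png

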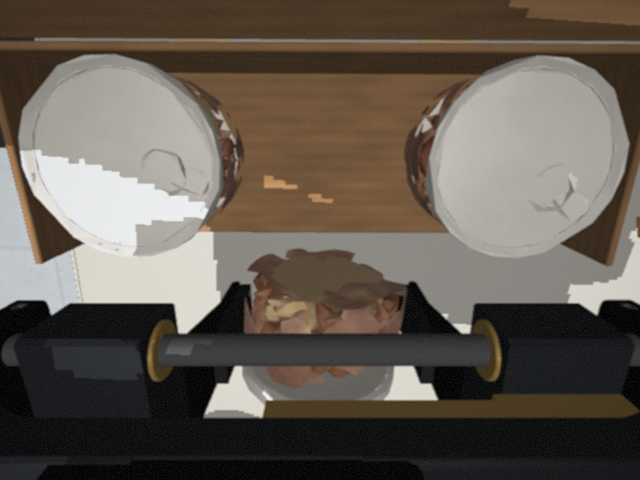

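```bash
python3 -m inch '[[[-0.62,0,0,0,0],[-0.62,0,0,0,0],[-0.62,0,0,0,0],[-1,0,0,0,0],[-1,0,0,0,0],[-1,0,0,-4,0],[-1,0,0,-8,0],[-1,-4,0,-10,0]]]' 3
python3 -m inch '[[[0,-4,0,0,0],[0.5,-6,0,0,0],[0.5,-6,0,0,0],[0.5,-6,0,0,0],[0.5,-6,0,0,0],[0.5,-6,0,0,0],[0.5,-6,0,0,0],[0.5,-6,0,0,0]]]' 20
python3 - <<'E'
from h import *
np.set_printoptions(precision=4,suppress=True)
s=robot.state();print(s['time'],s['position'],s['eef_rot'][0],s['opening'],s['ft_force'])
c=snap('wrist','w4')
a=cv2.imread('pics/w4.png');cv2.imwrite('pics/w4z.png',cv2.resize(a[0:250,160:480],None,fx=2.4,fy=2.4,interpolation=cv2.INTER_CUBIC))
E
```

```text
time: 5.8
position: [0.4604, -0.2009, 0.1198]
eef_rot: [[-0.061, 0.998, 0.003], [0.998, 0.061, 0.0], [-0.0, 0.003, -1.0]]
ft_force: [2.5, -1.2, -0.7]
opening: 0.0864
time: 6.6
position: [0.4616, -0.2645, 0.1166]
eef_rot: [[-0.054, 0.999, 0.0], [0.999, 0.054, -0.0], [-0.0, 0.0, -1.0]]
ft_force: [-0.5, -0.4, -0.5]
opening: 0.0312
6.6 [ 0.4616 -0.2645  0.1166] [-0.0537  0.9986  0.0001] 0.031226038079320777 [-0.5262 -0.3731 -0.5448]
```

View pics/w4z.png

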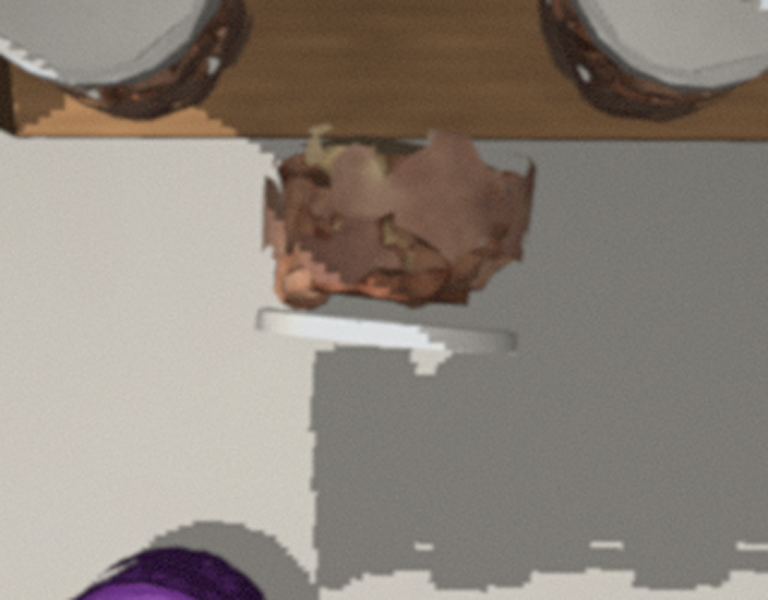

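```bash
python3 - <<'E'
from h import *
np.set_printoptions(precision=4,suppress=True)
c=robot.capture('wrist')
z=lambda u,v:(160+u/2.4,v/2.4)
for n,p,h in [('lid l',z(256,318),.035),('lid r',z(517,340),.035),('lidtop',z(385,322),.068),('baseL',z(268,180),.035),('baseR',z(534,165),.035)]:
    print(n,ray(c,p,h))
for X in [[.453,-.0945,.003],[.457,-.165,.035],[.453,-.0945,.048]]: print((proj(c,X)-[160,0])*2.4)
E
```

```text
lid l [ 0.4199 -0.1868  0.035 ]
lid r [ 0.4916 -0.1888  0.035 ]
lidtop [ 0.4555 -0.1856  0.068 ]
baseL [ 0.4229 -0.1522  0.035 ]
baseR [ 0.4918 -0.145   0.035 ]
[394.9897 -24.2188]
[395.8825 240.0035]
[395.2055 -99.0219]
```

```bash
python3 -m inch '[[[0.3,3,0.1,3,0],[0.3,4,0.1,7,0],[0.3,4,0.1,9.8,0],[0.3,5,0.1,9.8,0],[0.3,5.8,0.1,9.8,0],[0.3,6.3,0.1,9.8,0],[0.3,6.5,0.1,9.8,0],[0.3,6.5,0.1,9.8,0]]]' 20
python3 -m inch '[[[0.3,0.1,0,0,0],[0.3,0.2,0,0,0],[0.3,0.3,0,0,0],[0.3,0.4,0,0,0],[0.3,0.5,0,0,0],[0.3,0.6,0,0,0],[0.3,0.7,0,0,0],[0.3,0.7,0,0,0]]]' 20
python3 - <<'E'
from h import *
c=snap('wrist','w5')
a=cv2.imread('pics/w5.png');cv2.imwrite('pics/w5z.png',cv2.resize(a[0:400,0:640],None,fx=1.25,fy=1.25,interpolation=cv2.INTER_CUBIC))
E
```

```text
time: 7.5
position: [0.4598, -0.2001, 0.0197]
eef_rot: [[-0.053, 0.999, 0.002], [0.999, 0.053, -0.001], [-0.001, 0.002, -1.0]]
ft_force: [0.9, 0.4, -0.0]
opening: 0.0305
time: 8.3
position: [0.4587, -0.1927, 0.0185]
eef_rot: [[-0.053, 0.999, -0.0], [0.999, 0.053, 0.0], [0.0, -0.0, -1.0]]
ft_force: [1.0, -1.7, 0.4]
opening: 0.0304
```

View pics/w5z.png

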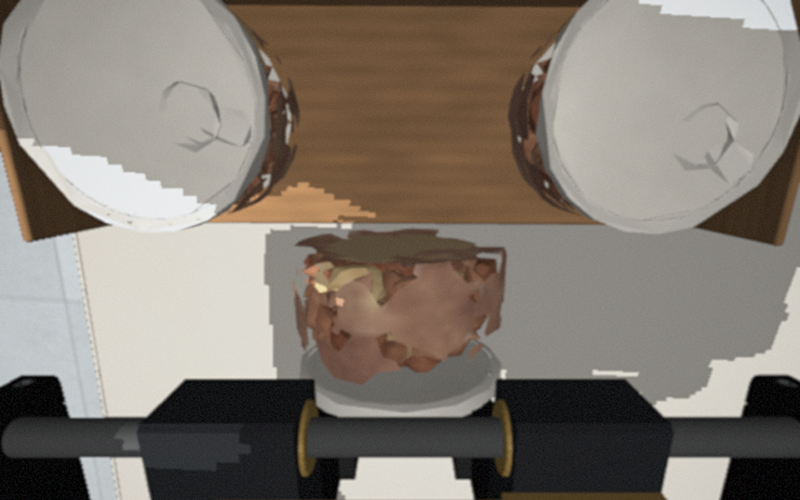

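```bash
python3 -m inch '[[[0.3,-0.5,0,0,0],[0.3,-0.5,0,-2,0],[0.3,-0.5,0,-4,0],[0.3,-0.5,0,-4,0],[0.3,0,0,-4,0],[0.3,0.5,0,-4,0],[0.3,1.0,0,-4,0],[0.3,1.4,0,-4,0]]]' 20
python3 - <<'E'
from h import *
c=snap('wrist','w6');c=snap('scene','s6')
a=cv2.imread('pics/s6.png');cv2.imwrite('pics/s6z.png',cv2.resize(a[130:330,240:480],None,fx=2.5,fy=2.5,interpolation=cv2.INTER_CUBIC))
E
```

```text
time: 9.15
position: [0.4577, -0.1782, 0.0581]
eef_rot: [[-0.053, 0.999, -0.001], [0.999, 0.053, 0.0], [0.0, -0.001, -1.0]]
ft_force: [-0.3, -1.4, 1.1]
opening: 0.0304
```

View pics/w6.png

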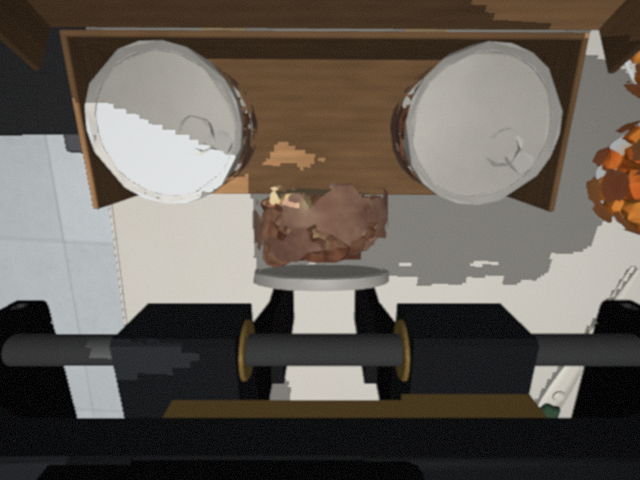

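View pics/s6z.png

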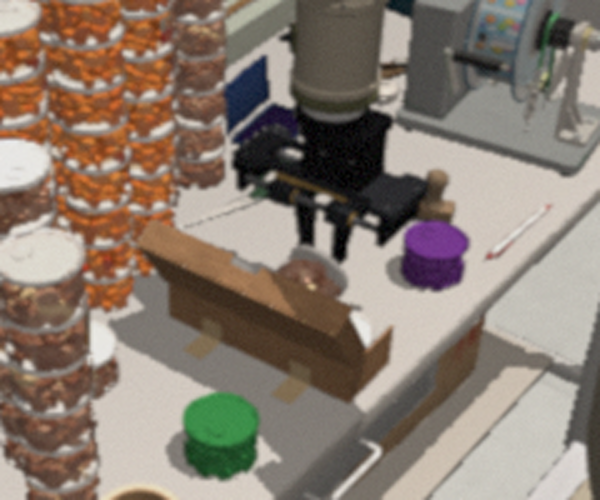

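```bash
python3 -m inch '[[[0.3,0.4,0,0,0],[0.3,0.8,0,0,0],[0.3,1.2,0,0,0],[0.3,1.6,0,0,0],[0.3,1.9,0,0,0],[0.3,2.2,0,0,0],[0.3,2.4,0,0,0],[0.3,2.4,0,0,0]]]' 20
python3 - <<'E'
from h import *
c=snap('wrist','w7')
E
```

```text
time: 10.05
position: [0.4567, -0.1547, 0.0585]
eef_rot: [[-0.053, 0.999, 0.0], [0.999, 0.053, -0.0], [-0.0, 0.0, -1.0]]
ft_force: [0.1, 0.2, 0.4]
opening: 0.0307
```

View pics/w7.png

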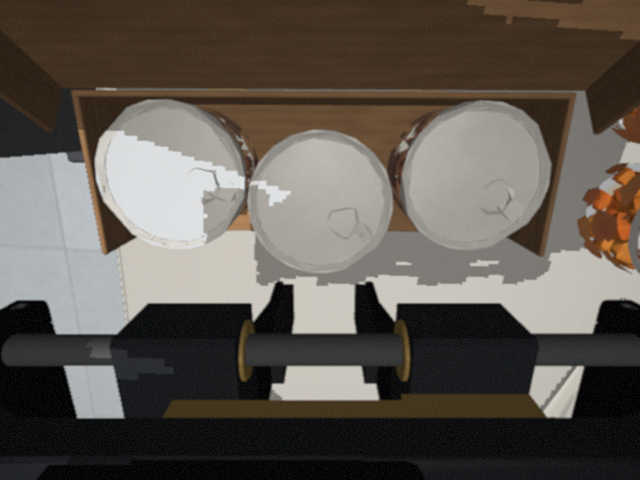

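```bash
python3 -m inch '[[[0.3,-1,0,0,0],[0.3,-1,0,-0,0],[0.3,-1,0,2,0],[0.3,-1,0,4,0],[0.3,-0.3,0,4,0],[0.3,0.2,0,4,0],[0.3,0.6,0,4,0],[0.3,1.0,0,4,0]]]' 20
python3 -m inch '[[[0.3,0.2,0,0,0],[0.3,0.4,0,0,0],[0.3,0.6,0,0,0],[0.3,0.8,0,0,0],[0.3,0.9,0,0,0],[0.3,1.0,0,0,0],[0.3,1.0,0,0,0],[0.3,1.0,0,0,0]]]' 20
python3 - <<'E'
from h import *
c=snap('wrist','w8')
E
```

```text
time: 10.9
position: [0.4568, -0.1449, 0.0195]
eef_rot: [[-0.053, 0.999, 0.001], [0.999, 0.053, -0.001], [-0.001, 0.001, -1.0]]
ft_force: [0.4, -1.3, -0.5]
opening: 0.0303
time: 11.7
position: [0.4558, -0.135, 0.0186]
eef_rot: [[-0.053, 0.999, 0.0], [0.999, 0.053, 0.0], [0.0, 0.0, -1.0]]
ft_force: [0.7, -1.2, 0.7]
opening: 0.0301
```

View pics/w8.png

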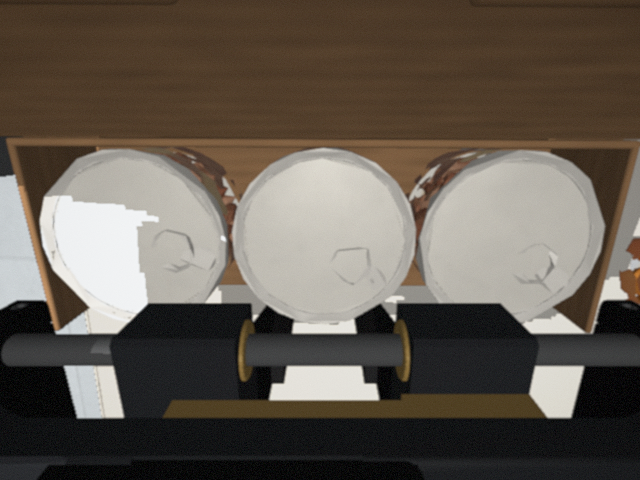

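```bash
python3 -m inch '[[[0.3,0.05,0,0,0],[0.3,0.1,0,0,0],[0.3,0.15,0,0,0],[0.3,0.15,0,0,0],[0.3,0.15,0,0,0],[0.3,0.15,0,0,0],[0.3,0.15,0,0,0],[0.3,0.15,0,0,0]]]' 20
python3 - <<'E'
from h import *
np.set_printoptions(precision=4,suppress=True)
c=snap('wrist','w9')
for q in ['can_near','fallen_can','lid']:
  for d in robot.find_in('wrist',q)[:4]: print(q,d['p'],d['location'],ray(c,d['location'],.048))
for p in [(237,233),(415,233),(325,149),(325,325)]: print(ray(c,p,.048))
E
```

```text
time: 12.55
position: [0.4556, -0.1339, 0.0186]
eef_rot: [[-0.053, 0.999, 0.0], [0.999, 0.053, -0.0], [-0.0, 0.0, -1.0]]
ft_force: [0.1, -5.1, 1.5]
opening: 0.0302
can_near 0.78 [136.2, 231.7] [ 0.3808 -0.0939  0.048 ]
can_near 0.19 [318.5, 86.3] [ 0.4488 -0.0384  0.048 ]
fallen_can 0.65 [321.4, 238.4] [ 0.4525 -0.0929  0.048 ]
lid 0.79 [322.2, 68.0] [ 0.4498 -0.0326  0.048 ]
[ 0.4198 -0.0924  0.048 ]
[ 0.4886 -0.0888  0.048 ]
[ 0.4521 -0.0591  0.048 ]
[ 0.456  -0.1309  0.048 ]
```

View pics/w9.png

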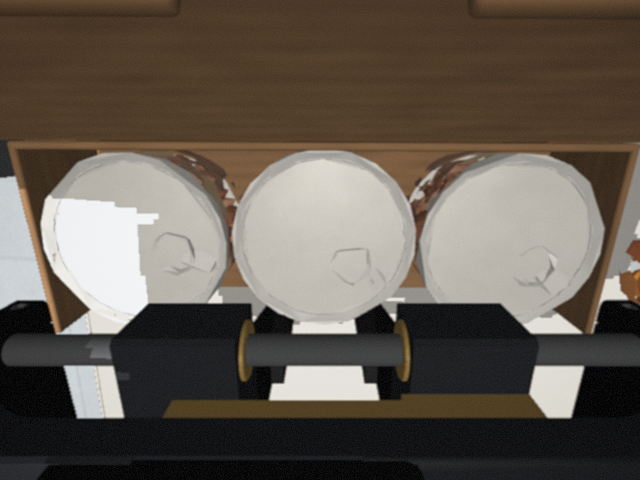

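```bash
python3 -m inch '[[[0.3,-1,0,0,0],[0.3,-1.5,0,-2,0],[0.6,-1.5,0,-6,0],[1,-1.5,0,-10,0],[1,-1.5,0,-14,0],[1,-1,0,-18,0],[1,1,0,-20,0],[1,3,0,-20,0]]]' 20
python3 -m inch '[[[1,4,0,0,0],[1,8,0.5,0,0],[1,11,0.7,0,0],[1,12.5,0.7,0,0],[1,12.5,0.7,4,0],[1,12.5,0.7,8,0],[1,12.5,0.7,10,0],[1,12.5,0.7,10,0]]]' 20
python3 - <<'E'
from h import *
s=robot.state();print(s['time'],s['position'])
for cam in ['scene','top','wrist']:
    c=snap(cam,cam[0]+'10')
a=cv2.imread('pics/s10.png')[150:330,240:480];b=cv2.imread('pics/t10.png')[200:350,240:440]
cv2.imwrite('pics/st10.png',np.hstack([cv2.resize(a,(400,300)),cv2.resize(b,(400,300))]))
E
```

```text
time: 13.55
position: [0.4553, -0.1032, 0.2215]
eef_rot: [[-0.053, 0.999, 0.004], [0.999, 0.053, -0.001], [-0.001, 0.004, -1.0]]
ft_force: [-0.4, -0.2, -0.6]
opening: 0.0008
time: 14.35
position: [0.4521, 0.0218, 0.1159]
eef_rot: [[-0.054, 0.999, -0.006], [0.999, 0.054, 0.001], [0.002, -0.006, -1.0]]
ft_force: [0.1, 0.3, 0.0]
opening: 0.0005
14.35 [0.45207861 0.02177093 0.1158533 ]
```

View pics/st10.png

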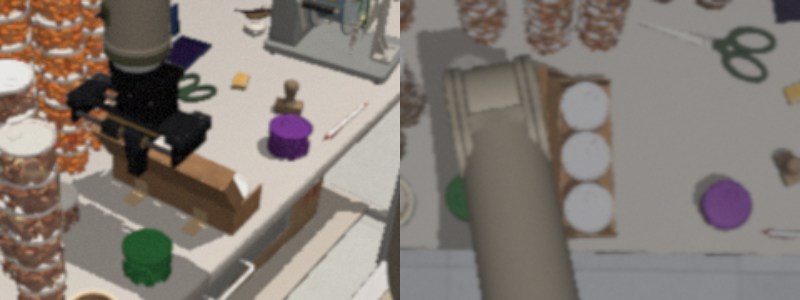

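View pics/w10.png

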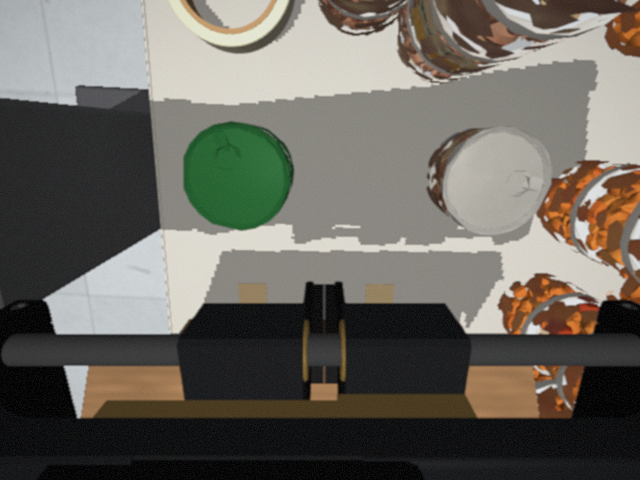

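```bash
python3 -m inch '[[[1,0,0,2.1,0],[1,-1,0,2.1,0],[1,-2.5,0,2.1,0],[1,-4,0,2.1,0],[1,-5.2,0,2.1,0],[1,-6.4,0,2.1,0],[1,-7,0,2.1,0],[1,-7,0,2.1,0]]]' 20
python3 - <<'E'
from h import *
for cam in ['scene','wrist']:
    c=snap(cam,cam[0]+'11')
a=cv2.imread('pics/s11.png')[150:330,240:480];b=cv2.imread('pics/w11.png')
cv2.imwrite('pics/st11.png',np.hstack([cv2.resize(a,(400,300)),cv2.resize(b,(400,300))]))
E
```

```text
time: 15.3
position: [0.4582, -0.0492, 0.0978]
eef_rot: [[-0.052, 0.999, 0.0], [0.999, 0.052, -0.0], [-0.0, 0.0, -1.0]]
ft_force: [0.4, 0.2, -0.9]
opening: 0.0006
```

View pics/st11.png

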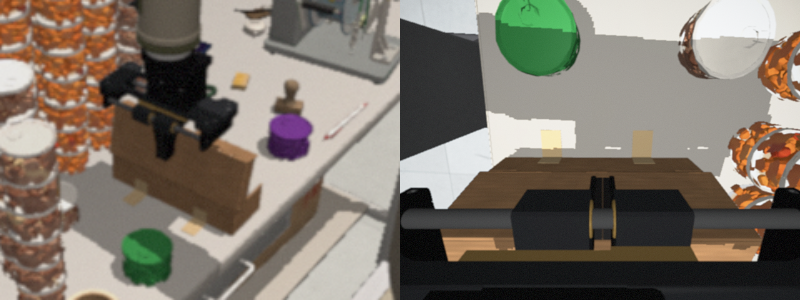

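```bash
python3 -m inch '[[[1,-0.8,0,0.1,0],[1,-1.5,0,0.2,0],[1,-2.4,0,0.3,0],[1,-3.2,0,0.4,0],[1,-4.1,0,0.8,0],[1,-4.9,0,1.2,0],[1,-5.6,0,1.9,0],[1,-6.2,0,2.6,0]]]' 20
python3 - <<'E'
from h import *
for cam in ['scene','wrist']:
    c=snap(cam,cam[0]+'12')
a=cv2.imread('pics/s12.png')[150:330,240:480];b=cv2.imread('pics/w12.png')
cv2.imwrite('pics/st12.png',np.hstack([cv2.resize(a,(400,300)),cv2.resize(b,(400,300))]))
E
```

```text
time: 16.2
position: [0.4613, -0.1109, 0.0708]
eef_rot: [[-0.053, 0.999, -0.0], [0.999, 0.053, -0.0], [-0.0, -0.0, -1.0]]
ft_force: [0.3, 0.2, 0.5]
opening: 0.0005
```

View pics/st12.png

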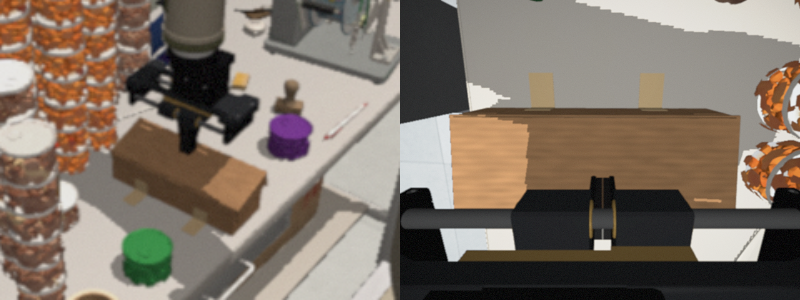

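```bash
python3 -m inch '[[[1,-0.3,0,0.6,0],[1,-0.5,0,1.1,0],[1,-0.5,0,1.5,0],[1,-0.5,0,1.7,0],[1,-0.5,0,1.8,0],[1,-0.5,0,1.8,0],[1,-0.5,0,1.8,0],[1,-0.5,0,1.8,0]]]' 20
```

```text
time: 17.1
position: [0.4615, -0.1151, 0.0543]
eef_rot: [[-0.053, 0.999, -0.0], [0.999, 0.053, -0.001], [-0.001, -0.001, -1.0]]
ft_force: [-5.0, 1.2, 12.4]
opening: 0.0007
```

```bash
python3 -m inch '[[[1,0,0,0.2,0],[1,0,0,0.2,0],[1,0,0,-1,0],[1,0,0,-5,0],[1,0,0,-9,0],[1,-4,0,-13,0],[1,-8,0,-15,0],[1,-11,0,-15,0]]]' 20
python3 -m inch '[[[1,0,0,0,0],[1,0,0,0,0],[1,0,0,0,0],[1,0,0,0,0],[1,0,0,0,0],[1,0,0,0,0],[1,0,0,0,0],[1,0,0,0,0]]]' 20
python3 - <<'E'
from h import *
for cam in ['scene','top','wrist']:
    c=snap(cam,cam[0]+'13')
    for p in [[.458,-.017+.0,.051]]: pass
    for d in robot.find_in(cam,'lid_edge')[:2]: print(cam,d['p'],d['location'],ray(c,d['location'],.054))
c=robot.capture('top')
for n,z in [('spare_can',.045),('tape_roll',.024),('date_stamp',.03)]:
    for d in robot.find_in('top',n)[:3]:print(n,d['p'],d['location'],ray(c,d['location'],z))
a=cv2.imread('pics/s13.png')[150:330,240:480];b=cv2.imread('pics/w13.png')
cv2.imwrite('pics/st13.png',np.vstack([np.hstack([cv2.resize(a,(400,300),interpolation=2),cv2.resize(b,(400,300))]),np.hstack([cv2.resize(cv2.imread('pics/t13.png')[200:350,240:440],(400,300)),cv2.resize(cv2.imread('pics/top0.png')[200:350,240:440],(400,300))])]))
E
```

```text
time: 17.9
position: [0.4688, -0.2283, 0.2075]
eef_rot: [[-0.052, 0.999, 0.005], [0.999, 0.052, -0.004], [-0.004, 0.005, -1.0]]
ft_force: [0.1, -0.6, -0.4]
opening: 0.0004
time: 18.7
position: [0.4674, -0.225, 0.2036]
eef_rot: [[-0.053, 0.999, 0.0], [0.999, 0.053, -0.0], [-0.0, 0.0, -1.0]]
ft_force: [-0.4, 0.7, -0.1]
opening: 0.0007
scene 0.63 [356.1, 250.0] [ 0.44112729 -0.10057399  0.054     ]
top 0.63 [332.6, 277.8] [ 0.45367974 -0.0917557   0.054     ]
wrist 0.55 [312.7, 67.1] [ 0.45168873 -0.09644187  0.054     ]
spare_can 0.74 [274.6, 239.1] [0.56447636 0.07759047 0.045     ]
tape_roll 0.64 [235.9, 295.1] [0.40193224 0.185567   0.024     ]
date_stamp 0.62 [434.9, 284.5] [ 0.44272561 -0.38858592  0.03      ]
```

View pics/st13.png

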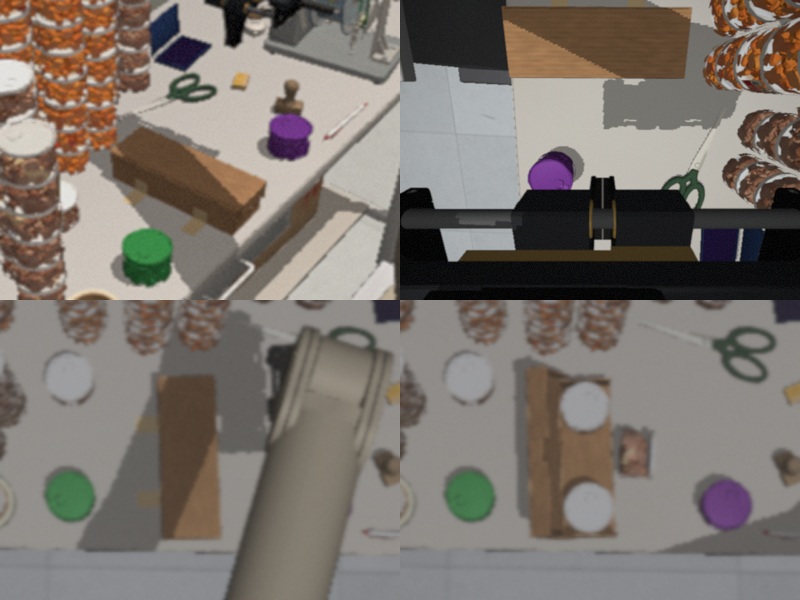

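View pics/w13.png

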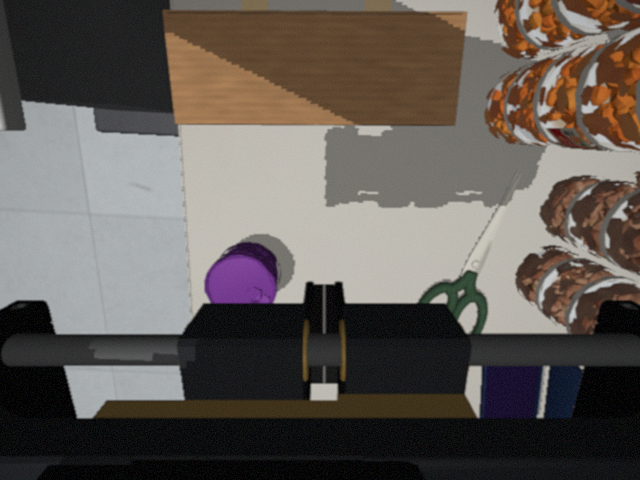

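```bash
python3 - <<'E'
from h import *
c=robot.capture('wrist')
f=ray(c,(318,125),.054);b=ray(c,(314,11),.054);print(f,b,np.linalg.norm(f-b))
for a in (0,.1,.2):print(a,proj(c,[.458,-.0555-.083*np.cos(a),.0535+.083*np.sin(a)]))
for p in [(175,125),(456,125)]:print(ray(c,p,.054))
E
```

```text
[ 0.45799313 -0.13996544  0.054     ] [ 0.45099653 -0.05752819  0.054     ] 0.08273361840212926
0 [318.10220544 123.1600357 ]
0.1 [317.95963238 122.42754908]
0.2 [317.86055139 120.55104243]
[ 0.33901627 -0.14622695  0.054     ]
[ 0.5727099  -0.13392813  0.054     ]
```

```bash
python3 -c "
from rig import robot
print(robot.hand_in())"
```

```text
the job is handed in; nothing more can be done
None
```

The job is done and handed in at about 19 s of the 61 s allowed. The can is back in the gap and the lid is shut as far as I could measure; `hand_in` reports no verdict.

**What I did:**
- I centred the fallen can between the open fingers, then squared it up with a low push.
- I tipped it upright with a push about 58 mm up and slid it home until the wrist force rose to about 5 N against the back wall.
- I swung the lid over from behind and pressed it shut with about 12 N.

**Last checks:**
- **Can:** before the lid closed, it stood upright in line with its neighbours. Its centre was measured within about 3 mm of the estimated gap point, which is close to the camera calibration error. I could not see it once the lid was shut.
- **Lid:** the fingertip stood at 54.3 mm when pressed, against 54 mm for a shut lid. In the picture after the tool was lifted, the lid measured 83 x 234 mm at that height, as it should when flat.
- **Things around the carton:** the spare can and date stamp measured within about 3 mm of their starting positions. The network put the tape roll about 18 mm from my first estimate. That first figure was a rough pixel read, and the tool never worked at that end, so I took it as measuring error and did not check it further.
- **Contact:** the tool was clear of everything, about 20 cm up, when I handed in.

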